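# Close up the spice-jar row with the click stop

### The arm

A 6-joint arm with a two-finger parallel gripper is mounted at the origin on a cart in front of the work surface, level with it; the furniture and walls round the work are solid. World frame = base frame: x ahead of the robot, y to its left, z up, the work surface at z = 0. Lengths are in m, angles in rad, forces in N, time in s.
With the tool pointing down it reaches from about 0.35 to 0.95 m from the base axis. Payload 17.4 kg.
Tool frame: the origin (TCP) lies midway between the tips of the shut fingers; the grasp point (between the pads) lies 19 mm behind it; z points along the fingers, y is the line along which they close (so a half turn about z gives the same grasp; the last joint's range is limited). The gripper opens to 93 mm and grips with 3 to 60 N. Pads are 15 mm wide; open, the fingers measure 128 mm over their backs; the gripper's body (75 mm by 188 mm) begins 65 mm behind the grasp point.
Start: joints at [1.263, 0.116, 1.442, -0, 1.584, -0.038], TCP at [0.18, 0.651, 0.219] pointing down, gripper open.
Joint ranges: [-2.83, 2.83], [-0.83, 2.19], [0.07, 2.5], [-1.14, 4.28], [0.01, 3], [-2.97, 2.97]. Speed limits (rad/s): [1.89, 1.89, 2.22, 3.14, 3.14, 3.14].

### API

Orientations are given as [roll, pitch, yaw] about the fixed x, y, z axes, in that order (R = Rz(yaw) Ry(pitch) Rx(roll)).
In Python, from plant import manip gives the robot as it stands.
- The arm moves only by the tool play_rows, never from a script. Its argument "commands" is a list of rows, each a list of 3 entries, a list of its own where there are three numbers: the shift along the tool's x, y, z in m, then the turn about the tool's z in rad, then the finger opening in m, from 0 to 0.093. In form: [[[x, y, z], roll, jaw], ...]. A call has 1 to 10 rows; each row is the pose to reach, as a shift and turn from the pose commanded when the call began, along the tool's axes at that moment; what a row does not reach only later rows make up. A row lasts 1/10 s, in which the tool goes at most 50 mm and 8.59 degrees, less where a joint would pass 70% of its speed; a pose out of reach is approached as far as the arm can. A call with a gripper value outside its range is refused whole. The fingers move at their own pace and stop on an object; "force" is the grip in N (left out, the last holds). Time passes only in rows, so rows that repeat a pose let the fingers close. It gives the time, the measured TCP pose, the force, the opening and the grip force at its end, in the units of the state.
- manip.get_obs(): the state, without advancing time (a new reading comes with each control period).
- manip.grab_frame(name): name is "scene" or "top" or "wrist"; returns the picture (420x560x3 uint8, red, green, blue); there is no depth.
- manip.camera_info(name): a dict with "fx", "fy", "cx", "cy" (pixels), "dist_coeffs" ([k1, k2, p1, p2, k3] as OpenCV has them; the pictures are not rectified), "rvec" (rotation vector, rad) and "tvec" (3), from world to camera coordinates, as OpenCV has them; the wrist camera has in their place "hand_eye" (4x4, takes a point from camera to tool coordinates, whose origin is the TCP and whose axes are the flange's). Camera axes: x right, y down, z forward; pixel columns grow to the right and rows downward; lengths in m; the calibration is good to about 2 mm. A picture is of the moment at which its call begins: read the wrist's pose just before it. camera_info takes no time and is no camera call.
- manip.hand_in(): hands the job in; it is judged then, once.
Trained networks look in the newest picture that a camera, given by its name, has taken for a name from the list of things; names that differ only in an ending like _2 or _b are one class to them, and where a whole thing is asked for, a point or a joint stands for the part that bears it (a point fixed in the world has none). Each returns a list of dicts, best first, with "conf" (0 to 1); they miss things now and then, are a little off and sometimes report something else, mostly with a low value. They report only what shows in the picture. A call takes as long as a camera call. They do not tell look-alikes from the thing itself.
- manip.trace(query, camera): "pixels" (420x560 bool, what is visible of it) and "bbox" ([left, top, right, bottom] in pixels, round what is visible of it).
The state is a dict: "t": time; "joint_positions": joint angles; "joint_velocities": joint speeds; "effort": joint torques, N m; "eef_pos": TCP position; "tcp_rot": TCP orientation; "force": force on the tool from outside, world axes, zero at the start; "wrist_torque": the same for the moment, N m; "opening": opening from 0.0 (shut) to 1.0 (fully open); "grip_force": force on a finger pad.
Only numpy, scipy, OpenCV 4.12 (cv2) and the standard library are available. Lean on these libraries where they do the work, as an engineer would, in place of code of your own. Each camera call takes 0.05 s, during which the arm holds its last target. There are 200 camera calls.

### The job

Close up the row of spice jars in the wooden rack: push the tall wooden end stop along its rail towards the jars until it clicks into the notch, and not past the notch. Then lock it by pressing the steel pin on top of the stop fully down, and move clear. Only push and press with the fingertips: do not lift, tip or touch the jars, do not press the pin before the stop has clicked in, and leave the other things where they are.

Things in the scene. Friction and masses are not known exactly. Their poses are not given: they have to be found in the camera images.
- rack: Fixed wooden rack, 310 mm long, 100 mm deep, standing on the worktop. Origin under its centre on the worktop; x runs along the row, from the 90 mm high end wall (at x = -137 mm) to the open end where the end stop waits; y points to the side with the aluminium rail (the worktop's front edge); z up. Its floor is 10 mm above the origin, the rail's top 30 mm, the rear fence's top 50 mm.
- end_stop (a joint): How far the sliding end stop has been pushed from the rack's open end towards the jars (m, range 0 to 0.15); it moves along the rack's -x. About 1 N of rail friction plus 1 to 3 N when it pushes jars along.
- push_point (a point): Where to push: on the outer face of the end stop (the flat face away from the jars), on its centre line, 30 mm below its top edge. The stop is an upright wooden block 18 mm thick (along the rack's x), 56 mm wide, its top 125 mm above the worktop; push along the rack's -x. Axes as the rack's.
- stop_mark (a point): Point on the rail's top under the spring plunger in the aluminium foot at the stop's front, in the stop's mid plane (9 mm from either face); it moves with the stop. Axes as the rack's. The plunger starts to climb the low ridge 8 mm before the notch's centre: up to about 9 N more than plain sliding; then it drops in and the force falls away.
- notch (a point): Notch centre: the valley between two small steel cross ridges on the rail's top, at a dark clip on the rail's front. Axes as the rack's. Clicked in: stop_mark lies at this point along the rack's x. The low ridge, met first, is 4 mm before the centre; 5 mm past the centre a high ridge must not be crossed (it takes about 15 to 20 N).
- lock_pin (a joint): How far the lock pin is pressed (m): 0 up, 0.006 fully down. It takes about 3 N and stays where it is left.
- pin_top (a point): Centre of the top of the steel lock pin, 14 mm in diameter, which stands 8 mm above the middle of the stop's top (133 mm above the worktop) when up and 2 mm when fully down; press straight down. z up.
- jar_a_mid (a point): A loose spice jar, 44 mm wide, 108 mm tall, standing in the rack's row; point at its centre half-way up, z along its axis.
- jar_b_mid (a point): A loose spice jar, 40 mm wide, 105 mm tall, standing in the rack's row; point at its centre half-way up, z along its axis.
- jar_c_mid (a point): A loose spice jar, 44 mm wide, 100 mm tall, standing in the rack's row; point at its centre half-way up, z along its axis.
- oak_post_axis (a point): Obstacle: axis, at worktop height, of the fixed upright oak post (floor to ceiling, 125 x 93 mm, up to 80 mm from its axis to a corner) between the hob side and the worktop with the rack. An arm that starts on the hob side must fold back to pass between its base and the post. It never moves.
- jam_jar: Bystander: jam jar with a lid, 64 mm wide, 99 mm tall; origin under its centre.
- coffee_jar: Bystander: big glass storage jar, 84 mm wide, 140 mm tall; origin under its centre.
- salt_shaker: Bystander: salt shaker, 44 mm wide, 90 mm tall; origin under its centre.
- oven_dish: Bystander: glass dish with two ears, 142 x 172 x 48 mm; origin under its centre.
- wine_cork: Bystander: wine cork standing on end, 23 mm wide, 38 mm tall; origin under its centre.
Mind the look-alikes: they are no part of the job. Leave any purple look-alike of the part that bears jar_c_mid alone.

How it is judged:
On the way, in this order (a step that is already met when the one before it is completed fails the run):
1. the end stop has clicked into the notch, with the lock pin still up (x of stop_mark in the frame of notch between -0.0035 and 0.0035 m and value of joint lock_pin below 0.002 m and velocity of joint end_stop below 0.01 m/s), for 0.2 s.
2. the lock pin is fully down, with the stop in the notch (x of stop_mark in the frame of notch between -0.0035 and 0.0035 m and value of joint lock_pin above 0.0048 m), for 0.2 s.
At the end, for the whole second after the job is handed in: The end stop stands within 3.5 mm of the notch's centre, the lock pin is at least 4.8 mm down, and the three jars stand upright (within 0.12 rad) in the rack's row (all of step 2 and angle between each of jar_a_mid, jar_b_mid, jar_c_mid's own z axis and vertical below 0.12 rad and z of each of jar_a_mid, jar_b_mid, jar_c_mid in the frame of rack below 0.072 m and y of jar_a_mid in the frame of rack between -0.03 and 0.03 m and y of jar_b_mid in the frame of rack between -0.03 and 0.03 m and y of jar_c_mid in the frame of rack between -0.03 and 0.03 m); the robot touches nothing.
It fails at once if the end stop is pushed past the notch (more than 8 mm beyond its centre) (x of stop_mark in the frame of notch below -0.008 m).
It fails at once if the lock pin is pressed while the stop is out of the notch (value of joint lock_pin above 0.003 m and (x of stop_mark in the frame of notch above 0.005 m or x of stop_mark in the frame of notch below -0.005 m)).
It fails at once if a jar is touched by the robot (contact force between any of the fingers, the arm and jar_a above 1 N or contact force between any of the fingers, the arm and jar_b above 1 N or contact force between any of the fingers, the arm and jar_c above 1 N).
It fails at once if a jar is tipped or lifted (angle between any of jar_a_mid, jar_b_mid, jar_c_mid's own z axis and vertical above 0.35 rad or height (world z) of any of jar_a_mid, jar_b_mid, jar_c_mid above 0.085 m).
It fails at once if another thing on the worktop is displaced by more than 15 mm (distance of any of jam_jar, coffee_jar, salt_shaker, oven_dish, wine_cork from where it was at the start of the episode above 0.015 m).
It also fails if it takes over 51 s, if anything falls off the work surface, if the arm or the gripper's body presses on something with over 40 N, if the wrist force passes 120 N, or if a joint passes its speed limit or range.

## Working session

There is one attempt and no reset: what is moved stays moved. The work goes in short steps, Python scripts to look and compute and a tool call to move; the robot and the scene stay as the last step left them, time stands still between calls to the robot, and variables do not carry over. Pictures are saved under pics/ and viewed, at most 10 in all, crops included, and the job is handed in when it is done.

Besides the shell and the picture viewer there is one more tool, called after "Emit:" as name([rows], argument=value, ...), one row to a line, values as JSON. play_rows: Moves the arm, as the interface text tells. Its arguments: {"type":"object","properties":{"commands":{"type":"array","items":{"type":"array"}},"force":{"type":"number"}},"required":["commands"]}

```bash
mkdir -p pics; ls; python3 - <<'E'
from plant import manip
import cv2,numpy as np
for n in ["scene","top"]:
    im=manip.grab_frame(n); cv2.imwrite(f"pics/{n}0.png",im[:,:,::-1])
    c=manip.camera_info(n); print(n,{k:np.round(v,4).tolist() for k,v in c.items()})
    for q in ["rack","end_stop","lock_pin","stop_mark","notch","jar_a_mid","jar_c_mid","jar_b_mid","oak_post_axis","coffee_jar","jam_jar","salt_shaker","oven_dish","wine_cork"]:
        try: print(q,[(round(d["conf"],2),d["bbox"]) for d in manip.trace(q,n)])
        except Exception as e: print(q,e)
o=manip.get_obs();print(o)
print(manip.camera_info("wrist"))
E
```

```text
pics
scene {'fx': 434.5803, 'fy': 434.5803, 'cx': 277.2663, 'cy': 201.1969, 'dist_coeffs': [-0.0236, 0.0, 0.0, 0.0, 0.0], 'rvec': [2.1361, -1.2067, 0.4887], 'tvec': [-0.3921, 0.3175, 1.0926]}
rack [(0.97, [253.9, 170.9, 306.6, 270.8])]
end_stop [(0.62, [254.7, 167.5, 279.4, 203.5])]
lock_pin [(0.46, [308.7, 171.5, 327.7, 205.6]), (0.28, [271.8, 192.9, 286.9, 224.3])]
stop_mark [(0.82, [249.7, 169.4, 277.7, 203.2])]
notch [(0.29, [273.6, 209.0, 293.1, 238.1])]
jar_a_mid [(0.7, [251.2, 171.0, 277.1, 201.3]), (0.57, [272.9, 189.9, 286.3, 224.5])]
jar_c_mid [(0.97, [268.3, 273.0, 286.5, 305.9]), (0.69, [249.2, 167.2, 281.7, 196.0]), (0.65, [278.2, 224.7, 297.7, 241.6]), (0.49, [305.1, 275.5, 367.6, 329.1])]
jar_b_mid [(0.83, [274.3, 206.9, 292.5, 239.0])]
oak_post_axis it knows: coffee_jar, end_stop, jam_jar, jar_a_mid, jar_b_mid, jar_c_mid, lock_pin, notch, oven_dish, pin_top, push_point, rack, salt_shaker, stop_mark, wine_cork
coffee_jar [(0.55, [327.4, 204.2, 366.2, 259.9])]
jam_jar [(0.87, [307.5, 168.8, 328.9, 206.1])]
salt_shaker [(0.89, [329.9, 245.6, 345.3, 272.3])]
oven_dish [(0
[... 1608 characters left out ...]
-0.41461619,  0.24186594, -0.16415144]), 'wrist_torque': array([ 0.05772365, -0.00339525,  0.02020437]), 'grip_force': 0.0, 'opening': 1.0017281482200064}
{'fx': 361.57035276684707, 'fy': 361.57035276684707, 'cx': 281.4228385026985, 'cy': 211.1118554005328, 'dist_coeffs': array([-0.06991918,  0.        ,  0.        ,  0.        ,  0.        ]), 'hand_eye': array([[-6.92182602e-04, -9.56890597e-01, -2.90447768e-01,
         8.08529743e-02],
       [ 9.99999741e-01, -6.05031249e-04, -3.89859115e-04,
         3.56137770e-04],
       [ 1.97322546e-04, -2.90447962e-01,  9.56890768e-01,
        -1.66183055e-01],
       [ 0.00000000e+00,  0.00000000e+00,  0.00000000e+00,
         1.00000000e+00]])}
```

```bash
cat > h.py <<'E'
import numpy as np,cv2
from scipy.spatial.transform import Rotation as Ro
from plant import manip
def cam(n,obs=None):
    c=manip.camera_info(n);K=np.array([[c['fx'],0,c['cx']],[0,c['fy'],c['cy']],[0,0,1]]);D=np.array(c['dist_coeffs'])
    if n=='wrist':
        T=np.eye(4);T[:3,:3]=Ro.from_euler('xyz',obs['tcp_rot']).as_matrix();T[:3,3]=obs['eef_pos']
        W=T@c['hand_eye'];R=W[:3,:3].T;t=-R@W[:3,3]
    else: R=cv2.Rodrigues(np.array(c['rvec'],float))[0];t=np.array(c['tvec'],float)
    return K,D,R,t
def back(C,uv,z):
    K,D,R,t=C;p=cv2.undistortPoints(np.array(uv,float).reshape(-1,1,2),K,D).reshape(-1,2)
    d=np.c_[p,np.ones(len(p))]@R;o=-R.T@t
    return o+d*((z-o[2])/d[:,2])[:,None]
def proj(C,P):
    K,D,R,t=C;return cv2.projectPoints(np.array(P,float).reshape(-1,3),cv2.Rodrigues(R)[0],t,K,D)[0].reshape(-1,2)
E
python3 - <<'E'
import cv2
a=cv2.imread("pics/scene0.png");b=cv2.imread("pics/top0.png")
cv2.imwrite("pics/top1.png",cv2.resize(b[110:330,220:460],None,fx=2.7,fy=2.7,interpolation=cv2.INTER_CUBIC))
cv2.imwrite("pics/scene_full.png",a)
E
```

```text
(no output)
```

View pics/top1.png

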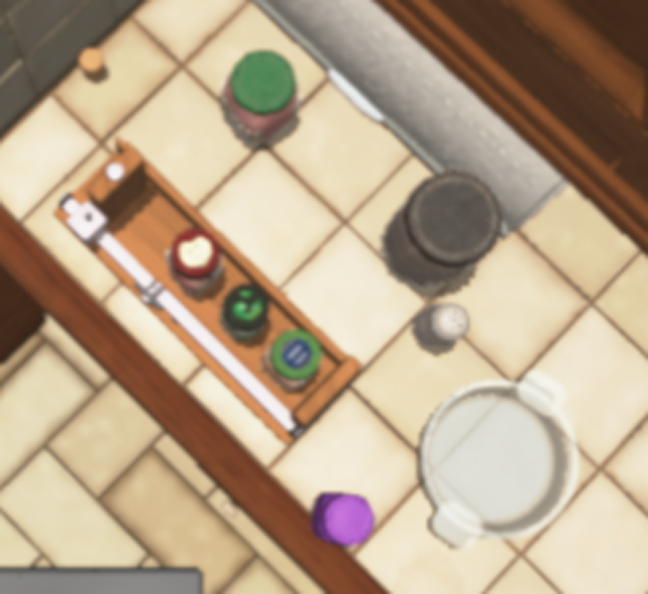

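View pics/scene0.png

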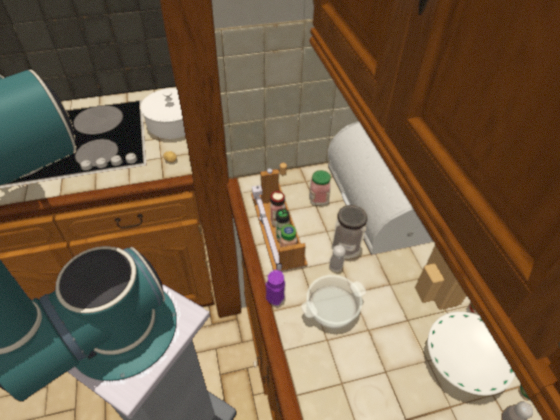

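View pics/top0.png

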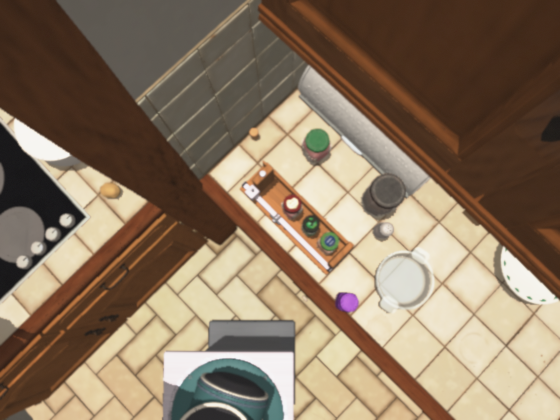

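Top crop: stop with round pin at crop (115,172), silver foot (88,215), notch clip (151,291), jars a (195,250), b (245,308), c (297,355), end wall (330,390). The purple jar at (343,518) stands outside the rack, so it is the look-alike.

```bash
python3 - <<'E'
from h import *
C=cam('top');S=cam('scene')
f=lambda x,y:(x/2.7+220-0.3,y/2.7+110-0.3)
def p(n,uv,z): print(n,np.round(back(C,[uv],z)[0],4))
p('pin',f(115,172),.133);p('foot hole',f(88,217),.05);p('notch',f(151,291),.03)
p('railend',f(293,424),.03);p('railstart',f(65,200),.03)
p('jara',f(196,247),.108);p('jarb',f(245,305),.105);p('jarc',f(297,353),.1)
p('wall rear corner top',f(356,362),.09);p('wall front in',f(295,420),.09)
p('fence end',f(120,145),.05)
p('cork',f(91,60),.038);p('jam',f(263,80),.099);p('coffee',f(455,215),.14);p('purple',f(347,515),.1);p('front edge',f(15,225),0);p('front edge2',f(335,590),0)
p('tilewall',(175,205),0)
p('tile wall foot',(280,92),0);p('wallfoot',f(0,120),0);p('wallfoot',f(150,5),0);
p('roll front bottom',f(500,230),.1)
p('post corner bot?',(220,243),0);p('post corner bot at z.3',(220,243),.3);p('post right',(237,232),0)
print('scene pin ray',back(S,[(270,172)],.133),'cam',-S[2].T@S[3],-C[2].T@C[3])
print('post scene', back(S,[(217,318),(240,308)],-0.0),back(S,[(217,318),(240,308)],-.8))
E
```

```text
pin [ 0.565  -0.0894  0.133 ]
foot hole [ 0.5429 -0.0608  0.05  ]
notch [ 0.4774 -0.1182  0.03  ]
railend [ 0.3556 -0.2471  0.03  ]
railstart [ 0.5632 -0.0378  0.03  ]
jara [ 0.5045 -0.1585  0.108 ]
jarb [ 0.4543 -0.2005  0.105 ]
jarc [ 0.4134 -0.2451  0.1   ]
wall rear corner top [ 0.4064 -0.2971  0.09  ]
wall front in [ 0.3566 -0.2435  0.09  ]
fence end [ 0.6106 -0.0896  0.05  ]
cork [ 0.6966 -0.0611  0.038 ]
jam [ 0.6573 -0.2189  0.099 ]
coffee [ 0.526  -0.3768  0.14  ]
purple [ 0.2761 -0.2854  0.1   ]
front edge [0.5455 0.0123 0.    ]
front edge2 [ 0.2055 -0.2863  0.    ]
tilewall [0.5143 0.1414 0.    ]
tile wall foot [ 0.821  -0.1283  0.    ]
wallfoot [0.649 0.029 0.   ]
wallfoot [ 0.7657 -0.1158  0.    ]
roll front bottom [ 0.5209 -0.4249  0.1   ]
post corner bot? [0.4166 0.0232 0.    ]
post corner bot at z.3 [ 0.3895 -0.0184  0.3   ]
post right [ 0.4446 -0.0195  0.    ]
scene pin ray [[ 0.56018984 -0.09551834  0.133     ]] cam [-0.24394053 -0.58690036  1.02193952] [ 0.30864037 -0.14229423  1.19411481]
post scene [[ 0.14459779 -0.19019428  0.        ]
 [ 0.19892811 -0.22458054  0.        ]] [[ 0.44875538  0.12035724 -0.8       ]
 [ 0.54561684  0.05905254 -0.8       ]]
```

```bash
python3 - <<'E'
from h import *
C=cam('top');S=cam('scene')
# post edges: vertical plane traces -> footprints of pixel rays; edge xy = intersection of two cams' rays at unknown z
def ray(C,uv):
    a=back(C,[uv],0)[0];b=back(C,[uv],-.8)[0];return a,(b-a)
def tri(n,u1,u2):
    a,d=ray(C,u1);b,e=ray(S,u2);s=np.linalg.lstsq(np.c_[d,-e],b-a,rcond=None)[0]
    print(n,a+d*s[0],b+e*s[1])
tri('-y corner',(237,232),(240,308))
tri('+y corner',(220,243),(217,318))
# vertical edges as xy directions from each camera
def az(C,uv):
    a,d=ray(C,uv);o=-C[2].T@C[3];v=a[:2]-o[:2];return o[:2],v/np.linalg.norm(v)
for z in(0,.3,.6): print(z,'top edges',back(C,[(205,180),(237,232),(218,244),(140,120),(150,205)],z)[:,:2].round(3).tolist())
for z in(0,.3,.6): print(z,'scene edges',back(S,[(231,181),(222,120),(195,185),(240,308),(217,318)],z)[:,:2].round(3).tolist())
E
```

```text
-y corner [ 0.53415369  0.06128146 -0.7862885 ] [ 0.53971478  0.05422394 -0.78638073]
+y corner [ 0.49834147  0.14840935 -0.90393512] [ 0.48799414  0.16042087 -0.9032064 ]
0 top edges [[0.58, 0.066], [0.445, -0.02], [0.414, 0.028], [0.744, 0.245], [0.514, 0.206]]
0.3 top edges [[0.512, 0.013], [0.41, -0.05], [0.388, -0.015], [0.635, 0.148], [0.463, 0.119]]
0.6 top edges [[0.444, -0.039], [0.376, -0.081], [0.361, -0.057], [0.525, 0.05], [0.411, 0.031]]
0 scene edges [[0.575, 0.066], [0.833, 0.289], [0.497, 0.157], [0.199, -0.225], [0.145, -0.19]]
0.3 scene edges [[0.335, -0.125], [0.517, 0.032], [0.28, -0.061], [0.069, -0.331], [0.031, -0.307]]
0.6 scene edges [[0.094, -0.317], [0.201, -0.225], [0.062, -0.28], [-0.061, -0.437], [-0.084, -0.423]]
```

```bash
cat >> h.py <<'E'
def rows(pts,yaw0,p0):
    # pts: (x,y,z,yaw) -> shift along tool axes (tool down), roll
    c,s=np.cos(yaw0),np.sin(yaw0);X=np.array([c,s,0]);Y=np.array([s,-c,0])
    for p in pts:
        d=np.array(p[:3])-p0
        print([[round(d@X,3),round(d@Y,3),round(-d[2],3)],round(-(p[3]-yaw0),3),0.0])
E
python3 - <<'E'
from h import *
p0=np.array([.18,.651,.219]);y0=2.872
r=.365;az=np.linspace(1.2,-.5,15)
W=[(*(p0+(np.array([r*np.cos(1.2),r*np.sin(1.2),.25])-p0)*k/7),y0) for k in range(1,8)]
W+=[(r*np.cos(a),r*np.sin(a),.25,min(y0+.08*(i+1),3.927)) for i,a in enumerate(az[1:])]
prev=(p0,y0)
for k in range(0,len(W),10):
    print('call');rows(W[k:k+10],prev[1],prev[0]);w=W[min(k+9,len(W)-1)];prev=(np.array(w[:3]),w[3]);print(np.round(w,3))
E
```

```text
call
[[np.float64(-0.005), np.float64(-0.045), np.float64(-0.004)], -0.0, 0.0]
[[np.float64(-0.011), np.float64(-0.089), np.float64(-0.009)], -0.0, 0.0]
[[np.float64(-0.016), np.float64(-0.134), np.float64(-0.013)], -0.0, 0.0]
[[np.float64(-0.021), np.float64(-0.178), np.float64(-0.018)], -0.0, 0.0]
[[np.float64(-0.026), np.float64(-0.223), np.float64(-0.022)], -0.0, 0.0]
[[np.float64(-0.032), np.float64(-0.268), np.float64(-0.027)], -0.0, 0.0]
[[np.float64(-0.037), np.float64(-0.312), np.float64(-0.031)], -0.0, 0.0]
[[np.float64(-0.08), np.float64(-0.319), np.float64(-0.031)], -0.08, 0.0]
[[np.float64(-0.123), np.float64(-0.332), np.float64(-0.031)], -0.16, 0.0]
[[np.float64(-0.164), np.float64(-0.349), np.float64(-0.031)], -0.24, 0.0]
[0.245 0.271 0.25  3.112]
call
[[np.float64(-0.032), np.float64(-0.031), np.float64(-0.0)], -0.08, 0.0]
[[np.float64(-0.06), np.float64(-0.065), np.float64(-0.0)], -0.16, 0.0]
[[np.float64(-0.083), np.float64(-0.103), np.float64(-0.0)], -0.24, 0.0]
[[np.float64(-0.102), np.float64(-0.143), np.float64(-0.0)], -0.32, 0.0]
[[np.float64(-0.116), np.float64(-0.185), np.float64(-0.0)], -0.4, 0.0]
[[np.float64(-0.125), np.float64(-0.228), np.float64(-0.0)], -0.48, 0.0]
[[np.float64(-0.128), np.float64(-0.272), np.float64(-0.0)], -0.56, 0.0]
[[np.float64(-0.126), np.float64(-0.317), np.float64(-0.0)], -0.64, 0.0]
[[np.float64(-0.119), np.float64(-0.36), np.float64(-0.0)], -0.72, 0.0]
[[np.float64(-0.106), np.float64(-0.403), np.float64(-0.0)], -0.8, 0.0]
[ 0.339 -0.135  0.25   3.912]
call
[[np.float64(0.041), np.float64(-0.016), np.float64(-0.0)], -0.015, 0.0]
[ 0.32  -0.175  0.25   3.927]
```

Emit:
play_rows([
  [[-0.005, -0.045, -0.004], 0, 0],
  [[-0.011, -0.09, -0.009], 0, 0],
  [[-0.016, -0.134, -0.013], 0, 0],
  [[-0.021, -0.178, -0.018], 0, 0],
  [[-0.026, -0.223, -0.022], 0, 0],
  [[-0.032, -0.268, -0.027], 0, 0],
  [[-0.037, -0.312, -0.031], 0, 0],
  [[-0.08, -0.319, -0.031], -0.08, 0],
  [[-0.123, -0.332, -0.031], -0.16, 0],
  [[-0.164, -0.349, -0.031], -0.24, 0],
])

```text
t: 2.4
eef_pos: [0.2458, 0.2694, 0.2501]
tcp_rot: [3.14, 0.001, 3.116]
force: [1.0, 1.0, -0.6]
opening: 0.189
grip_force: 0.0
```

Emit:
play_rows([
  [[-0.032, -0.031, 0], -0.08, 0],
  [[-0.06, -0.065, 0], -0.16, 0],
  [[-0.083, -0.103, 0], -0.24, 0],
  [[-0.102, -0.143, 0], -0.32, 0],
  [[-0.116, -0.185, 0], -0.4, 0],
  [[-0.125, -0.228, 0], -0.48, 0],
  [[-0.128, -0.272, 0], -0.56, 0],
  [[-0.126, -0.317, 0], -0.64, 0],
  [[-0.119, -0.36, 0], -0.72, 0],
  [[-0.106, -0.403, 0], -0.8, 0],
])

```text
t: 3.4
eef_pos: [0.3383, -0.1371, 0.2497]
tcp_rot: [-3.141, 0.0, -2.368]
force: [1.6, -1.6, -0.7]
opening: 0.002
grip_force: 0.0
```

Emit:
play_rows([
  [[-0.003, -0.042, 0], -0.015, 0],
  [[-0.006, -0.084, 0], -0.015, 0],
  [[-0.008, -0.124, 0], -0.015, 0],
  [[-0.055, -0.124, -0.003], -0.015, 0],
  [[-0.1, -0.123, -0.006], -0.015, 0],
  [[-0.15, -0.122, -0.01], -0.015, 0],
  [[-0.15, -0.122, -0.01], -0.015, 0],
  [[-0.15, -0.122, -0.01], -0.015, 0],
])

```text
t: 4.2
eef_pos: [0.5318, -0.1179, 0.2594]
tcp_rot: [3.141, -0.0, -2.354]
force: [-0.2, -0.4, 0.0]
opening: 0.004
grip_force: 0.0
```

```bash
python3 - <<'E'
from h import *
o=manip.get_obs();C=cam('wrist',o);im=manip.grab_frame('wrist')
print(o['eef_pos'],o['tcp_rot'],o['force'])
cv2.imwrite('pics/w1.png',cv2.resize(im[:,:,::-1],None,fx=1.42,fy=1.42))
np.save('w1.npy',np.r_[o['eef_pos'],o['tcp_rot']]); cv2.imwrite('pics/w1raw.png',im[:,:,::-1])
for q in ["lock_pin","notch","end_stop","stop_mark","rack"]:
    print(q,[(round(d["conf"],2),d["bbox"]) for d in manip.trace(q,'wrist')])
E
```

```text
[ 0.53180586 -0.11794416  0.25936661] [ 3.14108715e+00 -4.65592200e-04 -2.35443601e+00] [-0.21076333 -0.35489808  0.00795056]
lock_pin []
notch [(0.78, [306.1, 127.1, 326.0, 159.6])]
end_stop [(0.63, [246.5, 207.9, 330.5, 256.5])]
stop_mark [(0.76, [244.4, 206.2, 330.5, 259.4])]
rack [(0.93, [234.5, 1.0, 332.7, 257.6])]
```

View pics/w1.png

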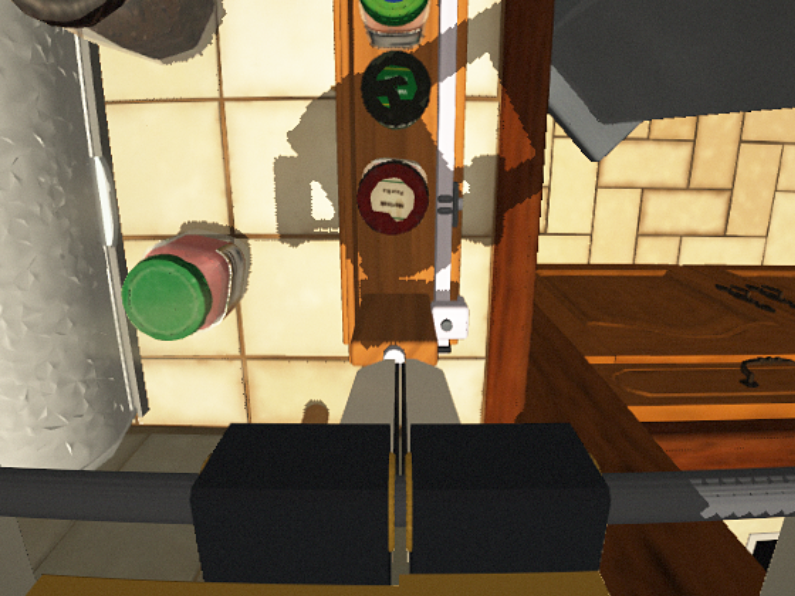

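The wrist view shows the pin at (396,354), the plunger foot at (446,325), and the notch as two dark ridges at (445,199) and (445,210). Jar a (393,197) stands alongside the notch.

```bash
python3 - <<'E'
from h import *
v=np.load('w1.npy');o={'eef_pos':v[:3],'tcp_rot':v[3:]};C=cam('wrist',o)
f=lambda x,y:((x+.5)/1.42-.5,(y+.5)/1.42-.5)
ux=np.array([.7071,.7071,0]);uy=np.array([-.7071,.7071,0])
P={}
for n,uv,z in [('pin',f(396,353),.133),('hole',f(446,325),.05),('ridge1',f(445,198.5),.033),('ridge2',f(445,210),.033),('railtop',f(448,20),.03),('railbot',f(443,270),.03),('stop front top edge L',f(352,342),.125),('stop fr top R',f(436,344),.125),('fence',f(343,340),.05),('fence2',f(336,50),.05),('jara',f(393,195),.108)]:
    p=back(C,[uv],z)[0];print(n,p.round(4),'rack x,y dirs',round(p@ux,4),round(p@uy,4))
im=cv2.imread('pics/w1raw.png')
a=cv2.resize(im[125:270,235:345],None,fx=4,fy=4,interpolation=cv2.INTER_CUBIC);cv2.imwrite('pics/w1crop.png',a)
E
```

```text
pin [ 0.5632 -0.0899  0.133 ] rack x,y dirs 0.3347 -0.4618
hole [ 0.5442 -0.055   0.05  ] rack x,y dirs 0.3459 -0.4237
ridge1 [ 0.4781 -0.1236  0.033 ] rack x,y dirs 0.2506 -0.4255
ridge2 [ 0.4841 -0.1174  0.033 ] rack x,y dirs 0.2593 -0.4253
railtop [ 0.39   -0.2123  0.03  ] rack x,y dirs 0.1256 -0.4258
railbot [ 0.5178 -0.0838  0.03  ] rack x,y dirs 0.3069 -0.4254
stop front top edge L [ 0.5799 -0.1123  0.125 ] rack x,y dirs 0.3306 -0.4895
stop fr top R [ 0.5435 -0.0741  0.125 ] rack x,y dirs 0.3319 -0.4368
fence [ 0.6099 -0.1029  0.05  ] rack x,y dirs 0.3585 -0.504
fence2 [ 0.461  -0.2503  0.05  ] rack x,y dirs 0.1489 -0.5029
jara [ 0.4985 -0.1573  0.108 ] rack x,y dirs 0.2413 -0.4638
```

View pics/w1crop.png

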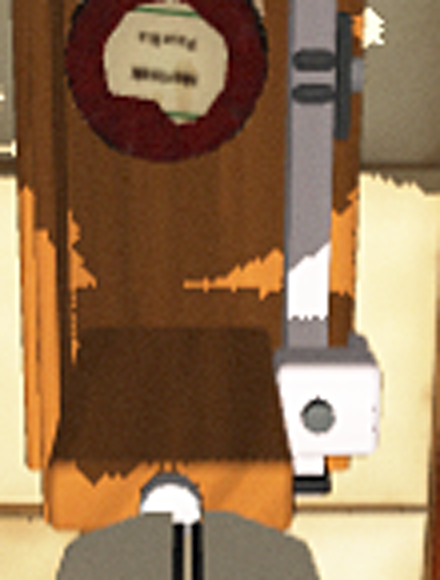

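Emit:
play_rows([
  [[-0.03, -0.002, 0.01], 0, 0],
  [[-0.06, -0.004, 0.03], 0, 0],
  [[-0.076, -0.004, 0.05], 0, 0],
  [[-0.076, -0.004, 0.06], 0, 0],
  [[-0.076, -0.004, 0.06], 0, 0],
])

```text
t: 5.0
eef_pos: [0.5873, -0.0681, 0.1983]
tcp_rot: [3.14, -0.002, -2.356]
force: [0.5, -0.1, -0.3]
opening: 0.004
grip_force: 0.0
```

```bash
python3 - <<'E'
from h import *
o=manip.get_obs();C=cam('wrist',o);im=manip.grab_frame('wrist')
print(o['eef_pos'],o['tcp_rot'],o['force'])
np.save('w2.npy',np.r_[o['eef_pos'],o['tcp_rot']]); cv2.imwrite('pics/w2.png',cv2.resize(im[60:330,130:430,::-1],None,fx=2,fy=2,interpolation=cv2.INTER_CUBIC))
E
```

```text
[ 0.58725482 -0.06809909  0.19826403] [ 3.13981701e+00 -1.52712772e-03 -2.35647602e+00] [ 0.45819363 -0.07478127 -0.33874692]
```

View pics/w2.png

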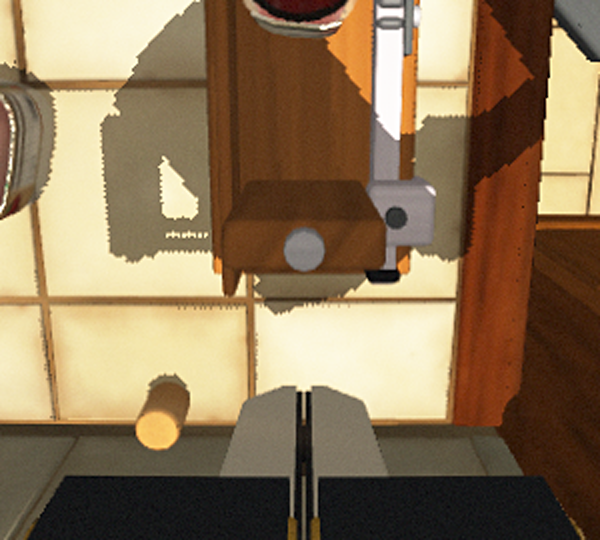

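The pin is clear at crop (304,249), the stop's outer edge is at row 272, the plunger hole at (396,217), and the ridges at (390,4) and (390,20). The fingers are beyond the stop and aligned with it.

```bash
python3 - <<'E'
from h import *
v=np.load('w2.npy');o={'eef_pos':v[:3],'tcp_rot':v[3:]};C=cam('wrist',o)
f=lambda x,y:((x+.5)/2-.5+130,(y+.5)/2-.5+60)
ux=np.array([.7071,.7071,0]);uy=np.array([-.7071,.7071,0])
for n,uv,z in [('pin',f(304,249),.133),('front edge',f(304,223),.125),('outer edge',f(304,272),.125),('hole',f(396,217),.05),('hole45',f(396,217),.045),('r1',f(390,3),.033),('r2',f(390,20),.033),('tcp',f(304,387),.198),('cork',f(158,430),.038)]:
    p=back(C,[uv],z)[0];print(n,p.round(4),round(p@ux,4),round(p@uy,4))
print(v[:3]@ux,v[:3]@uy)
E
```

```text
pin [ 0.5666 -0.0883  0.133 ] 0.3382 -0.4631
front edge [ 0.5616 -0.0934  0.125 ] 0.3311 -0.4631
outer edge [ 0.5735 -0.0814  0.125 ] 0.348 -0.4631
hole [ 0.5408 -0.0568  0.05  ] 0.3422 -0.4226
hole45 [ 0.541  -0.0557  0.045 ] 0.3431 -0.4219
r1 [ 0.4792 -0.1231  0.033 ] 0.2518 -0.4258
r2 [ 0.484 -0.118  0.033] 0.2588 -0.4257
tcp [ 0.5814 -0.0737  0.198 ] 0.359 -0.4632
cork [ 0.6984 -0.0598  0.038 ] 0.4516 -0.5361
0.3670950160590103 -0.46340074740105386
```

Emit:
play_rows([
  [[0, 0, 0.04], 0, 0],
  [[0, 0, 0.08], 0, 0],
  [[0, 0, 0.108], 0, 0],
  [[0, 0, 0.108], 0, 0],
  [[0, 0, 0.108], 0, 0],
])

```text
t: 5.55
eef_pos: [0.5884, -0.0684, 0.0937]
tcp_rot: [-3.14, 0.001, -2.357]
force: [0.8, -0.4, 0.9]
opening: 0.002
grip_force: 0.0
```

Emit:
play_rows([
  [[0.003, 0, 0], 0, 0],
  [[0.006, 0, 0], 0, 0],
  [[0.009, 0, 0], 0, 0],
  [[0.012, 0, 0], 0, 0],
  [[0.015, 0, 0], 0, 0],
  [[0.019, 0, 0], 0, 0],
  [[0.024, 0, 0], 0, 0],
  [[0.029, 0, 0], 0, 0],
  [[0.034, 0, 0], 0, 0],
  [[0.039, 0, 0], 0, 0],
])

```text
t: 6.55
eef_pos: [0.5602, -0.0956, 0.0916]
tcp_rot: [3.142, -0.0, -2.356]
force: [1.2, 0.4, 0.8]
opening: 0.003
grip_force: 0.5
```

Emit:
play_rows([
  [[0.005, 0, 0], 0, 0],
  [[0.01, 0, 0], 0, 0],
  [[0.015, 0, 0], 0, 0],
  [[0.02, 0, 0], 0, 0],
  [[0.025, 0, 0], 0, 0],
  [[0.029, 0, 0], 0, 0],
  [[0.033, 0, 0], 0, 0],
  [[0.036, 0, 0], 0, 0],
  [[0.038, 0, 0], 0, 0],
  [[0.038, 0, 0], 0, 0],
])

```text
t: 7.55
eef_pos: [0.5334, -0.1223, 0.0916]
tcp_rot: [3.141, -0.0, -2.357]
force: [0.5, -0.1, 0.3]
opening: 0.005
grip_force: 0.0
```

```bash
python3 - <<'E'
from h import *
o=manip.get_obs();C=cam('wrist',o);im=manip.grab_frame('wrist')
print(o['eef_pos'],o['force'],o['eef_pos'][:2].sum()*.7071)
np.save('w3.npy',np.r_[o['eef_pos'],o['tcp_rot']]); cv2.imwrite('pics/w3.png',cv2.resize(im[60:330,180:420,::-1],None,fx=2,fy=2,interpolation=cv2.INTER_CUBIC))
E
```

```text
[ 0.53343844 -0.12227955  0.09160127] [ 0.53492008 -0.12636093  0.25696477] 0.29073045019067206
```

View pics/w3.png

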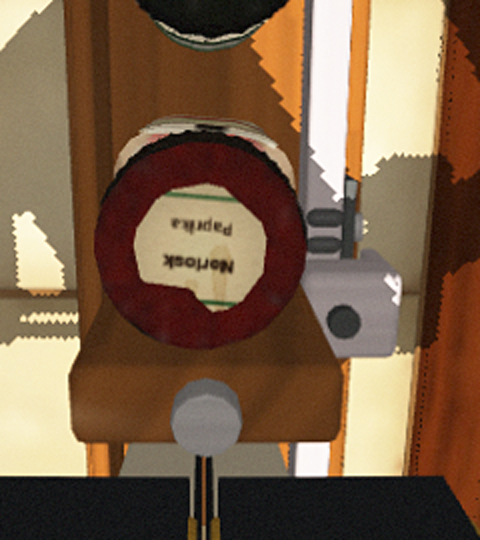

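The stop stands next to jar a, with the ridges at crop rows 218 and 244, the plunger hole at (344,321) and the pin at (207,417).

```bash
python3 - <<'E'
from h import *
v=np.load('w3.npy');o={'eef_pos':v[:3],'tcp_rot':v[3:]};C=cam('wrist',o)
f=lambda x,y:((x+.5)/2-.5+180,(y+.5)/2-.5+60)
ux=np.array([.7071,.7071,0])
for n,uv,z in [('pin',f(207,411),.133),('front edge',f(207,367),.125),('outer',f(270,441),.125),('hole',f(344,321),.05),('r1',f(325,218),.033),('r2',f(325,245),.033)]:
    p=back(C,[uv],z)[0];print(n,round(p@ux,4))
E
```

```text
pin 0.2694
front edge 0.2637
outer 0.28
hole 0.2789
r1 0.2504
r2 0.2591
```

Emit:
play_rows([
  [[0.002, 0, 0], 0, 0],
  [[0.004, 0, 0], 0, 0],
  [[0.006, 0, 0], 0, 0],
  [[0.008, 0, 0], 0, 0],
])

```text
t: 8.0
eef_pos: [0.5279, -0.1278, 0.0917]
tcp_rot: [3.142, 0.0, -2.356]
force: [1.0, 1.7, -0.6]
opening: 0.006
grip_force: 0.9
```

Emit:
play_rows([
  [[0.001, 0, 0], 0, 0],
  [[0.002, 0, 0], 0, 0],
])

```text
t: 8.2
eef_pos: [0.5265, -0.1292, 0.0916]
tcp_rot: [3.141, 0.0, -2.356]
force: [1.9, 2.8, -1.3]
opening: 0.011
grip_force: 1.7
```

Emit:
play_rows([
  [[0.001, 0, 0], 0, 0],
  [[0.002, 0, 0], 0, 0],
])

```text
t: 8.4
eef_pos: [0.5256, -0.1302, 0.0916]
tcp_rot: [-3.142, 0.002, -2.356]
force: [6.3, 4.7, -1.3]
opening: 0.004
grip_force: 3.6
```

Emit:
play_rows([
  [[0.0005, 0, 0], 0, 0],
  [[0.001, 0, 0], 0, 0],
])

```text
t: 8.6
eef_pos: [0.5248, -0.131, 0.0916]
tcp_rot: [-3.142, 0.001, -2.356]
force: [6.0, 5.0, -3.5]
opening: 0.006
grip_force: 4.2
```

Emit:
play_rows([
  [[0.0005, 0, 0], 0, 0],
  [[0.001, 0, 0], 0, 0],
])

```text
t: 8.8
eef_pos: [0.524, -0.1318, 0.0917]
tcp_rot: [-3.141, 0.001, -2.356]
force: [0.5, 0.3, -0.1]
opening: 0.005
grip_force: 0.5
```

Emit:
play_rows([
  [[0.0005, 0, 0], 0, 0],
  [[0.001, 0, 0], 0, 0],
])

```text
t: 9.0
eef_pos: [0.523, -0.1328, 0.0917]
tcp_rot: [3.142, -0.0, -2.356]
force: [2.2, 3.3, -1.1]
opening: 0.002
grip_force: 1.7
```

```bash
python3 - <<'E'
from h import *
o=manip.get_obs();im=manip.grab_frame('wrist')
print(o['eef_pos'],o['force'],o['eef_pos'][:2].sum()*.7071)
np.save('w4.npy',np.r_[o['eef_pos'],o['tcp_rot']]); cv2.imwrite('pics/w4.png',cv2.resize(im[100:300,210:410,::-1],None,fx=3,fy=3,interpolation=cv2.INTER_CUBIC))
E
```

```text
[ 0.52299196 -0.13277502  0.09165051] [ 2.22021156  3.30309488 -1.05826167] 0.2759224010799076
```

View pics/w4.png

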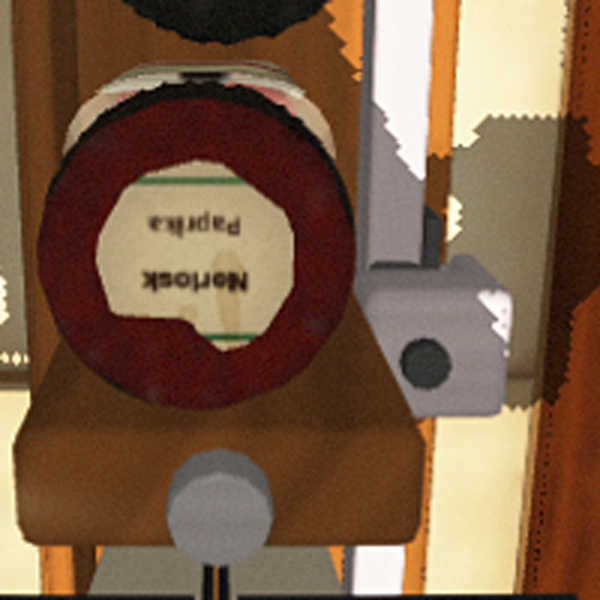

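```bash
python3 - <<'E'
from h import *
ux=np.array([.7071,.7071,0])
for w,f,L in [('w2',lambda x,y:((x+.5)/2-.5+130,(y+.5)/2-.5+60),[('pin',(304,249),.133),('front',(304,223),.125),('outer',(304,272),.125),('hole',(396,217),.05)]),
 ('w3',lambda x,y:((x+.5)/2-.5+180,(y+.5)/2-.5+60),[('pin',(207,420),.133),('front',(207,362),.125),('outer',(270,441),.125),('hole',(344,321),.05)]),
 ('w4',lambda x,y:((x+.5)/3-.5+210,(y+.5)/3-.5+100),[('pin',(220,512),.133),('front',(60,430),.125),('outer',(300,546),.125),('hole',(426,363),.05)])]:
    v=np.load(w+'.npy');C=cam('wrist',{'eef_pos':v[:3],'tcp_rot':v[3:]})
    print(w,round(v[:3]@ux,4),[(n,round(back(C,[f(*uv)],z)[0]@ux,4)) for n,uv,z in L])
E
```

```text
w2 0.3671 [('pin', np.float64(0.3382)), ('front', np.float64(0.3311)), ('outer', np.float64(0.348)), ('hole', np.float64(0.3422))]
w3 0.2907 [('pin', np.float64(0.2713)), ('front', np.float64(0.2626)), ('outer', np.float64(0.28)), ('hole', np.float64(0.2789))]
w4 0.2759 [('pin', np.float64(0.2567)), ('front', np.float64(0.2488)), ('outer', np.float64(0.2658)), ('hole', np.float64(0.2644))]
```

Emit:
play_rows([
  [[0.0005, 0, 0], 0, 0],
  [[0.001, 0, 0], 0, 0],
])

```text
t: 9.25
eef_pos: [0.5222, -0.1337, 0.0916]
tcp_rot: [-3.142, -0.0, -2.357]
force: [0.3, 0.7, 0.2]
opening: 0.004
grip_force: 0.0
```

Emit:
play_rows([
  [[0.0003, 0, 0], 0, 0],
  [[0.0006, 0, 0], 0, 0],
  [[0.0006, 0, 0], 0, 0],
  [[0.0006, 0, 0], 0, 0],
])

```text
t: 9.65
eef_pos: [0.5219, -0.1339, 0.0917]
tcp_rot: [-3.142, -0.0, -2.356]
force: [0.1, -0.1, -0.1]
opening: 0.004
grip_force: 0.0
```

```bash
python3 - <<'E'
from h import *
o=manip.get_obs();im=manip.grab_frame('wrist')[:,:,::-1]
cv2.imwrite('pics/w5raw.png',im)
ux=np.array([.7071,.7071,0]);tx=o['eef_pos']@ux;print(tx,o['force'])
up=lambda a:cv2.resize(a,None,fx=3,fy=3,interpolation=cv2.INTER_CUBIC)
old=cv2.imread('pics/w4.png');new=up(im[100:300,210:410])
for n,(x0,y0,x1,y1) in {'pin':(150,430,290,570),'foot':(375,300,510,425)}.items():
    r=cv2.matchTemplate(new,old[y0:y1,x0:x1],cv2.TM_CCOEFF_NORMED);_,m,_,l=cv2.minMaxLoc(r);print(n,round(m,3),l[0]-x0,l[1]-y0)
    c0=((x0+x1)/2,(y0+y1)/2);z=.133 if n=='pin' else .05
    f=lambda x,y:((x+.5)/3-.5+210,(y+.5)/3-.5+100)
    C=cam('wrist',{'eef_pos':o['eef_pos'],'tcp_rot':o['tcp_rot']});v=np.load('w4.npy');C4=cam('wrist',{'eef_pos':v[:3],'tcp_rot':v[3:]})
    print('stop moved since w4',back(C,[f(c0[0]+l[0]-x0,c0[1]+l[1]-y0)],z)[0]@ux-back(C4,[f(*c0)],z)[0]@ux)
E
```

```text
0.27433969896549154 [ 0.12150994 -0.12159697 -0.08055994]
pin 0.994 0 -1
stop moved since w4 -0.0017116204875856078
foot 0.947 0 -1
stop moved since w4 -0.0017927720875295927
```

Emit:
play_rows([
  [[-0.006, 0, 0], 0, 0],
  [[-0.012, 0, 0], 0, 0],
  [[-0.012, 0, -0.04], 0, 0],
  [[-0.012, 0, -0.07], 0, 0],
  [[-0.012, 0, -0.07], 0, 0],
  [[0.004, 0, -0.07], 0, 0],
  [[0.019, 0, -0.07], 0, 0],
  [[0.019, 0, -0.065], 0, 0],
  [[0.019, 0, -0.055], 0, 0],
  [[0.019, 0, -0.048], 0, 0],
])

```text
t: 10.7
eef_pos: [0.5081, -0.1472, 0.1379]
tcp_rot: [3.14, -0.0, -2.357]
force: [0.2, 0.4, 1.0]
opening: 0.004
grip_force: 0.0
```

Emit:
play_rows([
  [[0, 0, 0.001], 0, 0],
  [[0, 0, 0.003], 0, 0],
  [[0, 0, 0.005], 0, 0],
  [[0, 0, 0.007], 0, 0],
])

```text
t: 11.1
eef_pos: [0.5087, -0.1473, 0.1327]
tcp_rot: [-3.141, 0.0, -2.356]
force: [0.4, 0.5, 3.5]
opening: 0.005
grip_force: 1.5
```

Emit:
play_rows([
  [[0, 0, 0.001], 0, 0],
  [[0, 0, 0.002], 0, 0],
  [[0, 0, 0.003], 0, 0],
  [[0, 0, 0.004], 0, 0],
])

```text
t: 11.5
eef_pos: [0.5086, -0.1473, 0.1288]
tcp_rot: [-3.141, 0.0, -2.356]
force: [0.6, 0.9, 2.9]
opening: 0.006
grip_force: 1.4
```

Emit:
play_rows([
  [[0, 0, 0.0005], 0, 0],
  [[0, 0, 0.001], 0, 0],
  [[0, 0, 0.001], 0, 0],
])

```text
t: 11.8
eef_pos: [0.5085, -0.1473, 0.1276]
tcp_rot: [-3.141, 0.0, -2.356]
force: [1.4, 0.4, 2.3]
opening: 0.004
grip_force: 0.9
```

Emit:
play_rows([
  [[0, 0, 0.0005], 0, 0],
  [[0, 0, 0.001], 0, 0],
  [[0, 0, 0.001], 0, 0],
])

```text
t: 12.1
eef_pos: [0.5086, -0.1473, 0.1272]
tcp_rot: [-3.141, 0.0, -2.356]
force: [-1.4, 0.6, 7.9]
opening: 0.005
grip_force: 3.7
```

Emit:
play_rows([
  [[0, 0, 0.0005], 0, 0],
  [[0, 0, 0.001], 0, 0],
  [[0, 0, 0.001], 0, 0],
])

```text
t: 12.4
eef_pos: [0.5087, -0.1473, 0.127]
tcp_rot: [-3.141, 0.001, -2.356]
force: [-4.2, 2.1, 15.7]
opening: 0.004
grip_force: 7.9
```

Emit:
play_rows([
  [[0, 0, -0.01], 0, 0],
  [[0, 0, -0.04], 0, 0],
  [[0, 0, -0.08], 0, 0],
  [[0, 0, -0.12], 0, 0],
  [[-0.04, 0, -0.13], 0, 0],
  [[-0.06, 0, -0.13], 0, 0],
  [[-0.06, 0, -0.13], 0, 0],
  [[-0.06, 0, -0.13], 0, 0],
])

```text
t: 13.2
eef_pos: [0.5507, -0.1049, 0.2552]
tcp_rot: [3.141, -0.001, -2.356]
force: [-1.0, -0.4, 0.3]
opening: 0.01
grip_force: 0.0
```

```bash
python3 - <<'E'
from h import *
o=manip.get_obs();im=manip.grab_frame('wrist')
print(o['eef_pos'],o['force'],o['t'])
cv2.imwrite('pics/w6.png',cv2.resize(im[0:280,180:420,::-1],None,fx=2.1,fy=2.1,interpolation=cv2.INTER_CUBIC))
E
```

```text
[ 0.55065875 -0.10487383  0.25524024] [-1.00405868 -0.35755361  0.30463875] 13.2
```

View pics/w6.png

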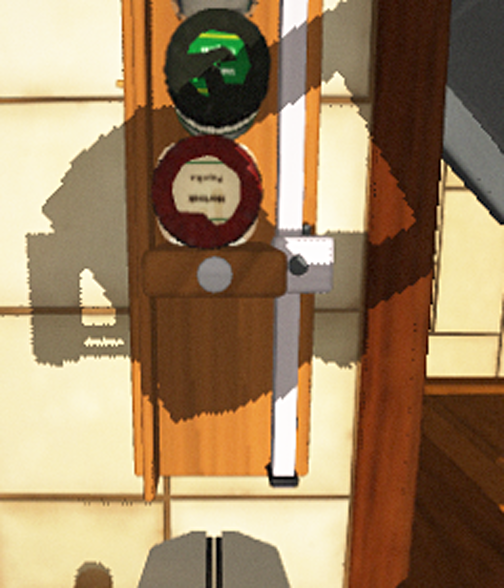

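The stop is at the notch, the pin at (214,274) is flush, the jars are upright, and the gripper is clear.

```bash
python3 -c "
from plant import manip;print(manip.hand_in())"
```

```text
the job is handed in; nothing more can be done
None
```

I handed the job in at about 13 s. The end stop clicked into the notch and measured within about 1 mm of its centre. The pin is pressed until it bottomed out, the jars in the last view stand upright, and the arm is clear; no verdict came back.

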